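# Lock the balcony lamp's battery cover with its blade key

### The arm

A 6-joint arm with a two-finger parallel gripper is mounted at the origin on the work surface. World frame = base frame: x ahead of the robot, y to its left, z up, the work surface at z = 0. Lengths are in m, angles in rad, forces in N, time in s.
With the tool pointing down it reaches from about 0.325 to 0.925 m from the base axis. Payload 3.1 kg.
Tool frame: the origin (TCP) lies between the finger pads, 19 mm behind the fingertips; this is the grasp point; z points along the fingers, y is the line along which they close (so a half turn about z gives the same grasp; the last joint's range is limited). The gripper opens to 85 mm and grips with 20 to 120 N. Pads are 22 mm wide; open, the fingers measure 114 mm over their backs; the gripper's body (76 mm by 85 mm) begins 54 mm behind the grasp point. The pads swing forward as they close: fully open they stand 13 mm farther back than shut.
Start: joints at [-1.428, 0.217, 1.613, -0, 1.311, -0.112], TCP at [0.158, -0.605, 0.25] pointing down, gripper open.
Joint ranges: [-2.75, 2.75], [-0.78, 2.1], [0.31, 2.55], [-1.13, 4.27], [0.13, 2.63], [-2.58, 2.58]. Speed limits (rad/s): [2.79, 2.79, 3.14, 3.14, 3.14, 3.14].

### API

Orientations are given as a unit quaternion [w, x, y, z].
In Python, from workcell import get_state, capture, arm gives the robot as it stands.
- The arm moves only by the tool servo_tool, never from a script. Its argument "steps" is one flat list of numbers, 4 for each row, row after row: the shift along the tool's x, y, z in m, then the turn about the tool's z in rad. In form: [tx, ty, tz, spin, tx, ty, tz, spin, ...]. A call has 1 to 8 rows; each row is the pose to reach, as a shift and turn from the pose commanded when the call began, along the tool's axes at that moment; what a row does not reach only later rows make up. A row lasts 1/12 s, in which the tool goes at most 41.7 mm and 7.16 degrees, less where a joint would pass 70% of its speed; a pose out of reach is approached as far as the arm can. A call with a gripper value outside its range is refused whole. "grip" is the opening, from -1 (shut) to 1 (fully open), set as the call begins (left out, the last holds). The fingers move at their own pace and stop on an object; the grip force is fixed at half the most. Time passes only in rows, so rows that repeat a pose let the fingers close. It gives the time, the measured TCP pose, the force, the opening and the grip force at its end, in the units of the state.
- get_state(): the state, without advancing time (a new reading comes with each control period).
- capture(name): name is "side" or "top"; returns a dict with "image" (420x560x3 uint8, blue, green, red), "mtx" (3x3 intrinsics, pixels), "R" (3x3) and "t" (3): a world point X has camera coordinates R X + t. Camera axes: x right, y down, z forward; pixel columns grow to the right and rows downward; lengths in m; the calibration is good to about 2 mm. A picture is of the moment at which its call begins. There is no depth.
- arm.hand_in(): hands the job in; it is judged then, once.
The state is a dict: "time": time; "qpos": joint angles; "joint_vel": joint speeds; "joint_torque": joint torques, N m; "eef_pos": TCP position; "ee_rot": TCP orientation; "ft_force": force on the tool from outside, world axes, zero at the start; "torque": the same for the moment, N m; "grip_width": finger opening in m; "gripper_force": force on a finger pad.
Only numpy, scipy, OpenCV 4.12 (cv2) and the standard library are available. Lean on these libraries where they do the work, as an engineer would, in place of code of your own. Each camera call takes 0.05 s, during which the arm holds its last target. There are 200 camera calls.

### The job

The battery cover of the balcony lamp is still unlocked. Take the red blade key from its wooden stand, seat its blade in the brass slotted lock on the lamp's base and turn the lock clockwise, gently, until it comes up against its stop; never force it. Then put the key back upright in its stand, fully down, and leave the other things on the bench alone.

Things in the scene. Friction and masses are not known exactly. Their poses are not given: they have to be found in the camera images.
- lamp: balcony lamp fixed to the bench: green base 140 (x) x 260 (y) x 60 mm high, origin at the centre of its underside. On top: a flat grey battery cover with the lock, at about x 0, y -55 mm; a post at x +30, y +100 mm with an amber globe 72 mm wide, up to 262 mm above the bench; a toggle switch at x -35, y +85 mm, not part of the job.
- lock_place (a point): fixed point of the lamp (axes as the lamp's) where the lock's slot mouth should be, 71 mm above the bench. The cover sits askew: the lock's true axis is up to 3.5 mm off in x and in y, its angle up to 0.1 rad off: feel for it. Brass head 32 mm wide, 11 mm above the base; slot 5 mm wide, 8 mm deep, open at both ends to a fixed steel collar, as high, 34 mm inside, 44 outside.
- lock (a joint): angle of the lock in its cover, rad: 0 = open (slot along the cover's y, toward the red dot; cover axes are the lamp's but for the skew); grows as it turns clockwise seen from above; hard stop at 1.571 = locked (slot along the cover's x, toward the green dot). Dry friction about 0.06 N m; stays where left; torque rises steeply at the stop, over 0.2 N m strains it.
- key: loose blade key, about 50 g; origin at the centre of the blade's lower edge, z up. Steel blade 3 mm thick (x), 24 mm wide (y), 16 mm long below the red plastic grip; grip 14 (x) x 36 (y) x 38 mm high (z 16 to 54 mm). Starts upright in the stand, the grip's underside resting on the stand's top. Grip it across x.
- key_grip (a point): point on the key's axis 40 mm above the blade's lower edge, a good place for the TCP when gripping; axes as the key's.
- stand: wooden block fixed to the bench, 60 (x) x 80 (y) x 24 mm high, origin at the centre of its underside; in the middle of its top a slot 9 mm wide (x), 32 mm long (y), 20 mm deep, its mouth chamfered, in which the key's blade hangs; with the key fully down the key's origin is 8 mm above the bench.
- saucer: terracotta saucer, 140 mm wide, 22 mm high, loose, to be left alone; origin at the centre of its underside.
- rake_tweezers: stainless rake and tweezers tool, 185 mm long along x, rake 40 mm wide at -x, 8 mm high, loose, to be left alone; origin on its underside near the middle.
- mesh: grey plastic mesh square, 120 x 120 x 5 mm, loose, to be left alone; origin at the centre of its underside.
- stool: small aluminium step stool, 300 (x) x 200 (y) x 200 mm high, loose, to be left alone; origin at the centre of its underside.
Mind the look-alikes: they are no part of the job. Of the things shaped like the stand, the wooden one is meant.

How it is judged:
By the outcome, as a careful person would: the job done as asked, in the order asked, and still so for the second after the job is handed in, with the robot touching nothing.
It also fails if it takes over 72 s, if anything falls off the work surface, if the arm or the gripper's body presses on something with over 40 N, if the wrist force passes 120 N, or if a joint passes its speed limit or range.

## Working session

There is one attempt and no reset: what is moved stays moved. The work goes in short steps, Python scripts to look and compute and a tool call to move; the robot and the scene stay as the last step left them, time stands still between calls to the robot, and variables do not carry over. Pictures are saved under pics/ and viewed, at most 10 in all, crops included, and the job is handed in when it is done.

Besides the shell and the picture viewer there is one more tool, called after "Call:" as name(argument=value, ...), one argument or row to a line, values as JSON. servo_tool: Moves the arm, as the interface text tells. Its arguments: {"type":"object","properties":{"steps":{"type":"array","items":{"type":"number"}},"grip":{"type":"number"}},"required":["steps"]}

```bash
mkdir -p pics; ls; python3 - <<'E'
from workcell import get_state,capture
import cv2,numpy as np,pickle
s=get_state();print(s)
for n in("side","top"):
    c=capture(n);cv2.imwrite(f"pics/{n}0.png",c["image"]);pickle.dump(c,open(f"{n}0.pkl","wb"));print(n,c["mtx"].round(1).tolist(),c["R"].round(3).tolist(),c["t"].round(3).tolist())
E
```

```text
pics
{'time': 0.0, 'qpos': array([-1.42817758e+00,  2.17779303e-01,  1.61495358e+00, -2.62490256e-05,
        1.31129583e+00, -1.12169468e-01]), 'joint_vel': array([-0.00027032,  0.0017598 ,  0.00085356, -0.0012593 ,  0.00057167,
       -0.00145855]), 'joint_torque': array([-4.80706376e-05, -3.96844769e+01, -3.03852117e+01, -1.54937011e-04,
        9.76803858e-03,  5.87746726e-06]), 'eef_pos': array([ 0.15744628, -0.60403524,  0.24864247]), 'ee_rot': array([-1.21769658e-03,  9.91895173e-01,  1.27053065e-01, -3.12228655e-05]), 'ft_force': array([0.72815543, 0.38672022, 0.18285194]), 'torque': array([ 0.01712333, -0.02399421,  0.03269212]), 'gripper_force': 0.0, 'grip_width': 0.0852880883655717}
side [[512.1, 0.0, 279.4], [0.0, 512.1, 209.1], [0.0, 0.0, 1.0]] [[-0.739, -0.674, -0.004], [-0.356, 0.396, -0.846], [0.572, -0.624, -0.532]] [0.514, 0.219, 1.147]
top [[441.9, 0.0, 286.9], [0.0, 441.9, 214.6], [0.0, 0.0, 1.0]] [[0.038, -0.999, 0.004], [-0.979, -0.038, -0.199], [0.199, 0.003, -0.98]] [0.08, 0.582, 1.36]
```

View pics/top0.png

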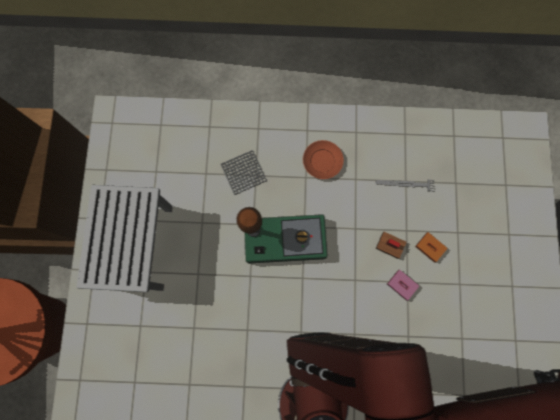

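View pics/side0.png

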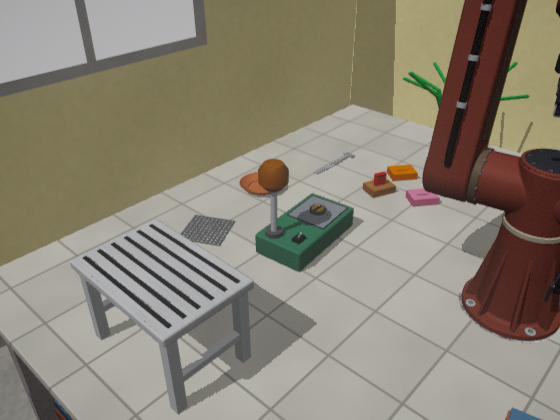

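The top view shows the lamp at (286,239) with its lock at about (302,237), saucer (323,160), mesh (243,172), rake (406,185) and stool (120,240). Three things are shaped like the stand: brown/wooden (392,245) holding the red key, orange (432,247) and pink (404,285). The brown one is wooden and holds the key, so it is the one meant. I'll confirm it in an enlarged crop.

```bash
cat > h.py <<'E'
import numpy as np,cv2,pickle
def ray(c,u,v,z):
    d=c["R"].T@np.linalg.inv(c["mtx"])@[u,v,1]; o=-c["R"].T@c["t"]
    return o+d*(z-o[2])/d[2]
def proj(c,X):
    p=c["mtx"]@(c["R"]@np.asarray(X)+c["t"]); return p[:2]/p[2]
def tri(c1,p1,c2,p2):
    P=[c["mtx"]@np.c_[c["R"],c["t"]] for c in(c1,c2)]
    X=cv2.triangulatePoints(P[0],P[1],np.float64(p1),np.float64(p2)).ravel();return X[:3]/X[3]
def load(n): return pickle.load(open(n+".pkl","rb"))
def mask(c,lo,hi,roi):
    m=cv2.inRange(cv2.cvtColor(c["image"],cv2.COLOR_BGR2HSV),np.array(lo),np.array(hi))
    r=np.zeros_like(m);x0,y0,x1,y1=roi;r[y0:y1,x0:x1]=m[y0:y1,x0:x1];return r
E
python3 - <<'E'
from h import *
t,s=load("top0"),load("side0")
a=cv2.resize(t["image"][205:310,235:455],None,fx=3.6,fy=3.6,interpolation=cv2.INTER_CUBIC)
b=cv2.resize(s["image"][150:275,250:450],None,fx=2.2,fy=1.76,interpolation=cv2.INTER_CUBIC)
b=cv2.resize(s["image"][160:270,250:450],None,fx=1.9,fy=1.9,interpolation=cv2.INTER_CUBIC)
o=np.zeros((a.shape[0]+b.shape[0],a.shape[1],3),np.uint8);o[:a.shape[0]]=a;o[a.shape[0]:,:b.shape[1]]=b
print(o.shape);cv2.imwrite("pics/crop1.png",o[:600])
for u,v in((302,237),(392,245)):print(ray(t,u,v,.06))
hsv=cv2.cvtColor(t["image"],cv2.COLOR_BGR2HSV)
for u,v in((380,247),(395,244),(310,255),(300,250),(302,237),(432,240)):print(u,v,hsv[v,u])
hsv=cv2.cvtColor(s["image"],cv2.COLOR_BGR2HSV)
for u,v in((370,187),(380,181),(310,232)):print(u,v,hsv[v,u])
E
```

```text
(587, 792, 3)
[0.50744753 0.05192698 0.06      ]
[ 0.49284133 -0.23367476  0.06      ]
380 247 [ 12 138 107]
395 244 [  1 183 134]
310 255 [70 92 72]
300 250 [100  12  63]
302 237 [ 19 115  53]
432 240 [ 13 180 142]
370 187 [ 14 147 144]
380 181 [  2 165 110]
310 232 [ 75 114 112]
```

View pics/crop1.png

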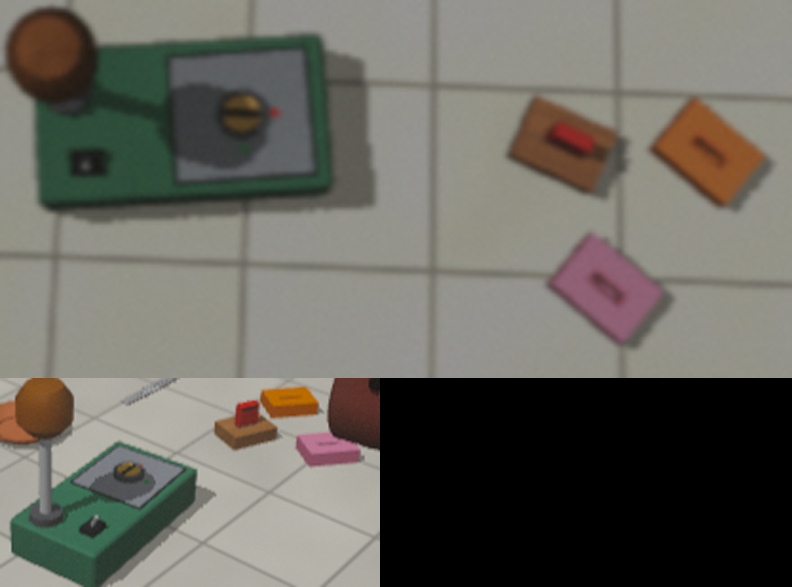

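The crop confirms it: the brown block (crop 565,143) holds the red key, while the orange and pink ones are empty. The lock is at crop (243,113), with the red dot to its right (-y) and the green dot below (-x). Next I measure the positions.

```bash
python3 - <<'E'
from h import *
t,s=load("top0"),load("side0")
def rect(c,m,z,name):
    cs,_=cv2.findContours(m,cv2.RETR_EXTERNAL,cv2.CHAIN_APPROX_NONE)
    k=max(cs,key=cv2.contourArea)[:,0]
    k=cv2.convexHull(k)[:,0]
    P=np.array([ray(c,*p,z)[:2] for p in k])*1000
    (ce,sz,a)=cv2.minAreaRect(P.astype(np.float32));print(name,np.round(ce,1),np.round(sz,1),round(a,1),len(k))
# stand: hue wood; key red
m=mask(t,(6,90,60),(22,200,255),(370,225,412,265))|mask(t,(0,120,60),(6,255,255),(370,225,412,265))
rect(t,m,.024,"stand top")
m=mask(t,(0,150,90),(5,255,255),(370,225,412,265))|mask(t,(175,150,90),(180,255,255),(370,225,412,265));print(cv2.countNonZero(m))
rect(t,m,.062,"key top")
m=mask(t,(55,60,30),(90,255,255),(236,205,335,270));rect(t,m,.06,"lamp top")
m=mask(t,(12,90,30),(30,255,255),(290,225,315,250));rect(t,m,.071,"brass top");M=cv2.moments(m,True);pt=(M["m10"]/M["m00"],M["m01"]/M["m00"]);print(ray(t,*pt,.071),pt)
m=mask(s,(12,90,30),(30,255,255),(305,200,330,220));rect(s,m,.071,"brass side");M=cv2.moments(m,True);ps=(M["m10"]/M["m00"],M["m01"]/M["m00"]);print(ray(s,*ps,.071),ps,tri(t,pt,s,ps))
m=mask(s,(0,130,60),(6,255,255),(365,165,395,190))
ys,xs=np.nonzero(m);print("key side",xs.min(),xs.max(),ys.min(),ys.max(),xs.mean(),ys.mean())
m2=mask(t,(0,150,90),(5,255,255),(370,225,412,265));y2,x2=np.nonzero(m2);print(x2.mean(),y2.mean(),tri(t,(x2.mean(),y2.mean()),s,(xs.mean(),ys.mean())))
# cover: grey low-sat region
m=mask(t,(0,0,40),(180,60,140),(278,215,325,258));m=cv2.morphologyEx(m,cv2.MORPH_CLOSE,np.ones((9,9)));rect(t,m,.061,"cover")
m=mask(t,(0,150,60),(6,255,255),(305,228,325,248));y,x=np.nonzero(m);print("red dot",x.mean(),y.mean(),ray(t,x.mean(),y.mean(),.061),len(x))
E
```

```text
stand top [ 498.6 -238.7] [80.8 60.1] 66.5 15
48
key top [ 500.8 -239.5] [37.6 11.6] 64.9 7
lamp top [502.  105.6] [137.5 254.1] 5.4 17
brass top [499.4  53.6] [12.7 28.3] 2.2 9
[0.50833356 0.05335332 0.071     ] (301.68831168831167, 236.1818181818182)
brass side [511.1  49.9] [29.5 30.7] 39.3 10
[0.51141959 0.04938957 0.071     ] (317.55357142857144, 207.85714285714286) [0.50800315 0.05358154 0.0743459 ]
key side 374 385 172 185 379.3609022556391 178.47368421052633
393.9791666666667 242.54166666666666 [ 0.50361739 -0.24384943  0.04369901]
cover [514.2  54.9] [128.4 147.4] 2.2 11
red dot nan nan [nan nan nan] 0<stdin>:22: RuntimeWarning: Mean of empty slice.
  ret = ret.dtype.type(ret / rcount)
```

```bash
cat >> h.py <<'E'
def go(x,y,z,yaw):
    """tool-frame shift to world target; yaw = heading of tool x, deg"""
    from workcell import get_state
    from scipy.spatial.transform import Rotation as Ro
    s=get_state();R=Ro.from_quat(s["ee_rot"],scalar_first=True).as_matrix()
    cy=np.degrees(np.arctan2(R[1,0],R[0,0]))
    print("pose",s["eef_pos"].round(4),"yaw",round(cy,2),"tilt",R[:2,2].round(4),"| shift",(R.T@(np.array([x,y,z])-s["eef_pos"])).round(4),"spin",round(-np.radians(yaw-cy),4))
E
python3 - <<'E'
from h import *
t=load("top0");go(.4995,-.239,.16,66.5)
im=t["image"].astype(int)
b,g,r=im[...,0],im[...,1],im[...,2]
w=np.clip(r-np.maximum(b,g)-15,0,None);W=np.zeros_like(w);W[228:246,308:318]=w[228:246,308:318]
ys,xs=np.nonzero(W);v=W[ys,xs];red=(np.average(xs,weights=v),np.average(ys,weights=v));print("red",red,len(v),ray(t,*red,.061))
w=np.clip(g-np.maximum(b,r)-4,0,None);W=np.zeros_like(w);W[240:252,295:312]=w[240:252,295:312]
ys,xs=np.nonzero(W);v=W[ys,xs];print("green",list(zip(xs,ys,v))[:20])
if len(v):
    gr=(np.average(xs,weights=v),np.average(ys,weights=v));print(gr,ray(t,*gr,.061))
m=mask(t,(55,60,20),(90,255,255),(236,205,335,270))
# lamp edges: per-row/col extremes
def edge(pts,n):
    P=np.array([ray(t,*p,.06)[:2] for p in pts])*1000
    vx,vy,x,y=cv2.fitLine(P.astype(np.float32),cv2.DIST_HUBER,0,.01,.01).ravel();print(n,np.degrees(np.arctan2(vy,vx)).round(2),x.round(1),y.round(1))
edge([(np.nonzero(m[v])[0].max()+.5,v) for v in range(222,252)],"right")
edge([(u,np.nonzero(m[:,u])[0].min()-.5) for u in range(268,320)],"upper(+x)")
edge([(u,np.nonzero(m[:,u])[0].max()+.5) for u in range(255,320)],"lower(-x)")
print(im[226:248,292:314].sum(2)//3)
E
```

```text
pose [ 0.1574 -0.6041  0.2488] yaw 14.6 tilt [-0.0003  0.0021] | shift [ 0.423  -0.267   0.0895] spin -0.9059
red (np.float64(310.87610619469024), np.float64(235.76106194690266)) 9 [0.51235084 0.02391918 0.061     ]
green [(np.int64(302), np.int64(244), np.int64(1)), (np.int64(301), np.int64(245), np.int64(3)), (np.int64(302), np.int64(245), np.int64(11)), (np.int64(303), np.int64(245), np.int64(9)), (np.int64(304), np.int64(245), np.int64(3)), (np.int64(301), np.int64(246), np.int64(6)), (np.int64(302), np.int64(246), np.int64(15)), (np.int64(303), np.int64(246), np.int64(12)), (np.int64(304), np.int64(246), np.int64(3)), (np.int64(301), np.int64(247), np.int64(3)), (np.int64(302), np.int64(247), np.int64(6)), (np.int64(303), np.int64(247), np.int64(4))]
(np.float64(302.32894736842104), np.float64(245.80263157894737)) [0.47924991 0.05004954 0.061     ]
right 4.82 512.5 -21.1
upper(+x) -84.83 573.1 82.1
lower(-x) -84.41 433.9 96.3
[[95 96 95 95 95 95 95 95 96 96 95 94 95 93 96 95 95 96 95 95 94 96]
 [90 92 93 95 96 94 95 96 95 94 95 95 94 94 95 95 95 96 93 95 95 95]
 [70 80 87 87 89 
[... 663 characters left out ...]
82 89 94]
 [56 58 54 45 39 49 56 60 60 59 59 57 57 57 57 56 55 63 78 89 93 96]
 [58 58 57 50 43 45 55 60 62 61 63 62 60 56 54 52 56 67 84 93 97 96]
 [58 60 58 54 45 39 42 50 56 57 59 58 53 47 50 53 61 76 90 96 97 96]
 [59 58 58 56 49 40 39 41 42 45 48 43 42 39 45 54 64 81 94 96 98 95]
 [59 58 61 58 54 50 44 40 40 37 40 39 40 43 49 55 65 83 93 96 97 97]
 [59 58 60 57 58 56 54 49 46 43 42 43 50 53 57 58 65 83 93 96 98 97]
 [59 60 60 58 59 58 56 57 55 53 52 54 55 56 58 60 69 84 93 97 97 98]
 [58 58 58 59 60 60 58 59 58 55 53 53 56 58 61 69 80 93 96 98 98 98]
 [58 59 57 59 58 58 59 59 58 54 51 52 56 60 68 81 93 97 97 98 99 98]
 [58 59 58 59 58 59 58 58 57 56 55 53 59 68 81 93 99 99 97 98 97 99]]
```

Cross-checks: lamp yaw is about 5.2°. Lock centre from the two dots is (508.9, 53.5) mm, and from the brass (508.3, 53.4). Slot yaw comes out between 2 and 6.7°. Now I go over the key.

Call:
servo_tool(
  steps=[0.423,-0.267,0.0895,-0.906,0.423,-0.267,0.0895,-0.906,0.423,-0.267,0.0895,-0.906,0.423,-0.267,0.0895,-0.906,0.423,-0.267,0.0895,-0.906,0.423,-0.267,0.0895,-0.906,0.423,-0.267,0.0895,-0.906,0.423,-0.267,0.0895,-0.906],
  grip=1,
)

```text
time: 0.77
eef_pos: [0.3827, -0.3634, 0.1906]
ee_rot: [-0.0, 0.835, 0.55, -0.0]
ft_force: [0.4, -0.3, -0.9]
grip_width: 0.0853
gripper_force: 0.0
```

```bash
python3 -c "
from h import *
go(.4995,-.239,.12,66.5)"
```

```text
pose [ 0.3827 -0.3634  0.1906] yaw 66.76 tilt [-0.0003  0.0004] | shift [0.1604 0.0583 0.0706] spin 0.0046
```

Call:
servo_tool(
  steps=[0.16,0.058,0.07,0.005,0.16,0.058,0.07,0.005,0.16,0.058,0.07,0.005,0.16,0.058,0.07,0.005,0.16,0.058,0.07,0.005,0.16,0.058,0.07,0.005,0.16,0.058,0.07,0.005],
)

```text
time: 1.35
eef_pos: [0.4985, -0.2407, 0.1203]
ee_rot: [-0.001, 0.837, 0.547, -0.001]
ft_force: [0.3, 0.5, 0.3]
grip_width: 0.0852
gripper_force: 0.0
```

```bash
python3 - <<'E'
from h import *
from workcell import capture
import pickle
go(.4995,-.239,.049,66.5)
o=[]
for n,r in(("side",(330,110,440,220)),("top",(340,190,450,300))):
    c=capture(n);pickle.dump(c,open(n+"1.pkl","wb"));o.append(cv2.resize(c["image"][r[1]:r[3],r[0]:r[2]],(400,400),interpolation=cv2.INTER_CUBIC))
cv2.imwrite("pics/c2.png",np.hstack(o))
E
```

```text
pose [ 0.4985 -0.2407  0.1203] yaw 66.37 tilt [-0.0023  0.0008] | shift [0.002  0.0004 0.0713] spin -0.0022
```

View pics/c2.png

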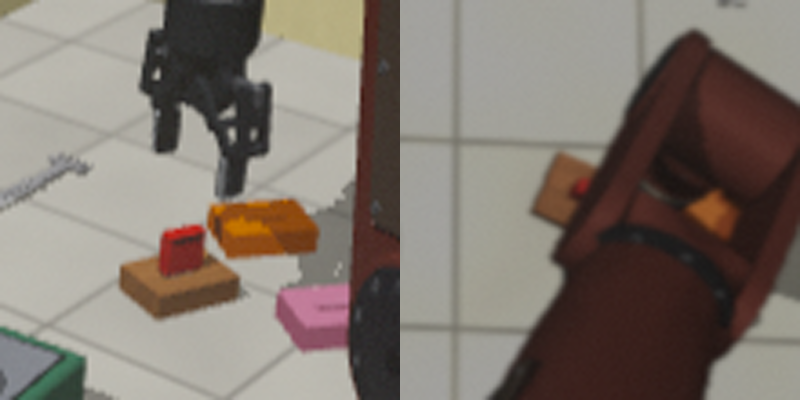

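The side view shows the fingertips at crop (165,150) and (230,195), with the key grip at (182,250). I'll check these against the projected TCP.

```bash
python3 - <<'E'
from h import *
s=load("side1")
f=lambda X:((proj(s,X)-[330,110])*400/110).round(0)
d=np.array([np.cos(np.radians(-23.5)),np.sin(np.radians(-23.5)),0])*.0425
for z in(.114,.101):
  c=np.array([.4985,-.2407,z]);print(z,f(c),f(c-d),f(c+d))
print("key top",f([.4995,-.239,.062]),"mid",f([.4995,-.239,.043]),"stand corners",[f(np.array([.4986,-.2387,.024])+a*np.array([.917,-.399,0])*.03+b*np.array([.399,.917,0])*.04) for a in(-1,1) for b in(-1,1)])
m=mask(s,(0,130,60),(6,255,255),(365,165,392,190));ys,xs=np.nonzero(m);print((xs.mean()-330)*400/110,(ys.mean()-110)*400/110)
E
```

```text
0.114 [192. 177.] [222. 199.] [163. 156.]
0.101 [190. 191.] [220. 213.] [161. 170.]
key top [183. 233.] mid [181. 253.] stand corners [array([240., 280.]), array([158., 300.]), array([199., 249.]), array([119., 267.])]
179.89304812834234 249.0909090909091
```

The projections agree with the image to about 1 px, so I descend, straddling the key.

Call:
servo_tool(
  steps=[0.001,0.0,0.03,0,0.002,0.0,0.05,0,0.002,0.0,0.06,0,0.002,0.0,0.066,0,0.002,0,0.071,0,0.002,0,0.0715,0,0.002,0,0.0715,0],
)

```text
time: 2.03
eef_pos: [0.5002, -0.2407, 0.0506]
ee_rot: [0.001, 0.838, 0.546, 0.0]
ft_force: [0.6, -0.5, 0.3]
grip_width: 0.0852
gripper_force: 0.0
```

Call:
servo_tool(
  steps=[0,0,0,0,0,0,0,0,0,0,0,0,0,0,0,0,0,0,0,0,0,0,0,0,0,0,0,0,0,0,0,0],
  grip=-1,
)

```text
time: 2.7
eef_pos: [0.5001, -0.2401, 0.0501]
ee_rot: [0.0, 0.838, 0.546, 0.0]
ft_force: [0.2, 0.2, 2.4]
grip_width: 0.013
gripper_force: 58.7
```

Call:
servo_tool(
  steps=[0,0,0,0,0,0,0,0,0,0,0,0],
)

```text
time: 2.95
eef_pos: [0.5001, -0.2401, 0.0502]
ee_rot: [0.0, 0.838, 0.546, 0.0]
ft_force: [0.2, 0.6, 3.9]
grip_width: 0.0131
gripper_force: 58.8
```

```bash
python3 -c "
from h import *
from workcell import get_state
go(.4995,-.239,.16,66.5);print(get_state()['ft_force'],get_state()['torque'])"
```

```text
pose [ 0.5001 -0.2401  0.0502] yaw 66.22 tilt [ 0.0007 -0.0003] | shift [ 0.0008 -0.0009 -0.1098] spin -0.0048
[0.16049526 0.64407299 3.86226439] [ 0.04394775 -0.01395207  0.03494637]
```

Key gripped with the TCP at z 50.2 mm, so the blade edge is 42 mm below it. I lift it.

Call:
servo_tool(
  steps=[0,0,-0.01,0,0,0,-0.025,0,0,0,-0.055,0,0,0,-0.09,0,0,0,-0.11,0,0,0,-0.11,0,0,0,-0.11,0,0,0,-0.11,0],
)

```text
time: 3.62
eef_pos: [0.4986, -0.2393, 0.1588]
ee_rot: [-0.001, 0.838, 0.546, -0.001]
ft_force: [-1.0, 0.7, 0.1]
grip_width: 0.013
gripper_force: 59.7
```

```bash
python3 - <<'E'
from h import *
from workcell import get_state,capture
go(.5085,.0535,.16,94)
print(get_state()['ft_force'],get_state()['torque'],get_state()['qpos'].round(3))
c=capture("side");r=(330,60,440,210);cv2.imwrite("pics/c3.png",cv2.resize(c["image"][r[1]:r[3],r[0]:r[2]],(440,600),interpolation=cv2.INTER_CUBIC))
E
```

```text
pose [ 0.4986 -0.2393  0.1588] yaw 66.22 tilt [-0.0022  0.0014] | shift [ 0.2719 -0.109  -0.0009] spin -0.4848
[-0.97770429  0.68318786  0.06650389] [-0.00186565  0.01152739  0.02464039] [-0.574  0.164  1.858 -0.     1.123 -0.159]
```

View pics/c3.png

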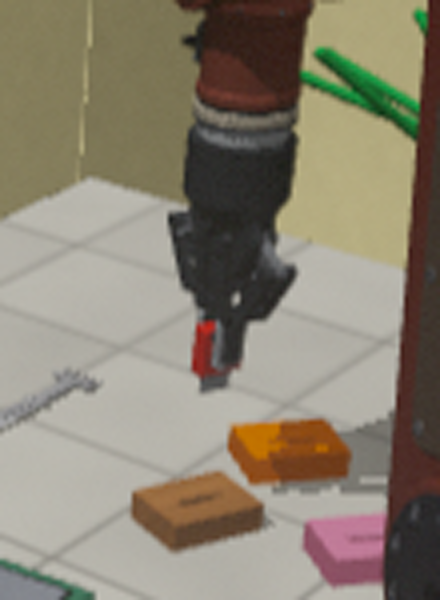

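The key is held upright, blade visible at crop (213,382), and the wooden stand is empty. Now I move over the lock.

Call:
servo_tool(
  steps=[0.034,-0.0137,0,-0.0606,0.068,-0.0273,0,-0.1212,0.102,-0.041,0,-0.1818,0.136,-0.0545,0,-0.2424,0.17,-0.0682,0,-0.303,0.204,-0.0818,0,-0.3636,0.238,-0.0954,0,-0.4242,0.272,-0.109,0,-0.485],
)

```text
time: 4.33
eef_pos: [0.5076, 0.0547, 0.1575]
ee_rot: [-0.002, 0.681, 0.732, -0.002]
ft_force: [0.6, -0.6, -1.3]
grip_width: 0.0133
gripper_force: 59.7
```

Call:
servo_tool(
  steps=[0,0,0,0,0,0,0,0,0,0,0,0,0,0,0,0],
)

```text
time: 4.67
eef_pos: [0.5089, 0.052, 0.1587]
ee_rot: [-0.001, 0.682, 0.731, -0.001]
ft_force: [-0.4, -0.1, 0.0]
grip_width: 0.0132
gripper_force: 59.7
```

```bash
python3 - <<'E'
from h import *
from workcell import get_state,capture
import pickle
go(.5085,.0535,.120,94)
p=get_state()["eef_pos"]
print(get_state()['ft_force'],get_state()['torque'],get_state()['qpos'].round(3))
c=capture("side");pickle.dump(c,open("side2.pkl","wb"))
r=(265,130,365,230);f=lambda X:((proj(c,X)-[r[0],r[1]])*6).round(0)
print("blade bottom",f(p-[0,0,.042]),"grip top",f(p+[0,0,.012]),"blade ends",f(p+[0,.012,-.042]),f(p+[0,-.012,-.042]),"lock",f([.5085,.0535,.071]))
cv2.imwrite("pics/c4.png",cv2.resize(c["image"][r[1]:r[3],r[0]:r[2]],(600,600),interpolation=cv2.INTER_CUBIC))
E
```

```text
pose [0.5089 0.052  0.1587] yaw 93.93 tilt [-0.0023 -0.0004] | shift [ 0.0016 -0.0002  0.0387] spin -0.0012
[-0.37615005 -0.10560308  0.04487207] [ 0.04256079  0.02993111 -0.02578605] [-0.035  0.078  1.954 -0.     1.112 -0.104]
blade bottom [320. 383.] grip top [325. 274.] blade ends [303. 393.] [337. 373.] lock [315. 473.]
```

View pics/c4.png

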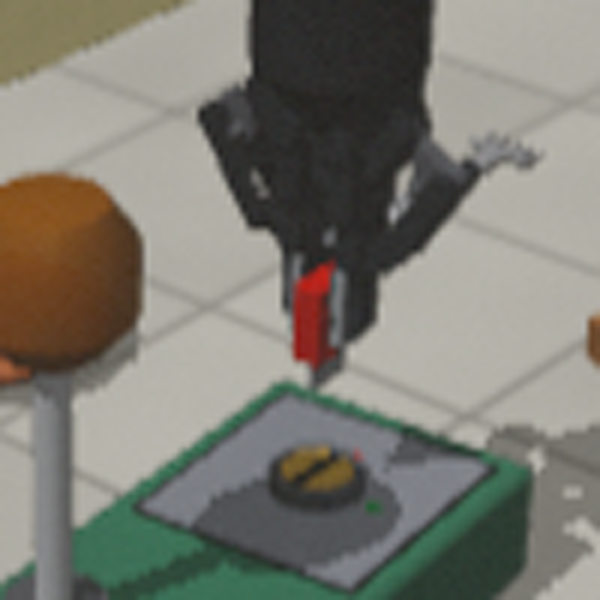

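The blade is over the lock, whose head at crop (317,475) matches the prediction of (315,473). I descend gently to feel for the slot.

Call:
servo_tool(
  steps=[0.0015,0,0.02,0,0.0015,0,0.035,0,0.0015,0,0.042,0,0.0015,0,0.044,0,0.0015,0,0.045,0,0.0015,0,0.046,0,0.0015,0,0.0465,0,0.0015,0,0.047,0],
)

```text
time: 5.38
eef_pos: [0.5103, 0.0543, 0.1137]
ee_rot: [0.001, 0.682, 0.731, 0.001]
ft_force: [0.1, 0.0, -1.0]
grip_width: 0.013
gripper_force: 59.7
```

Call:
servo_tool(
  steps=[0,0,0,0,0,0,0,0,0,0,0,0],
)

```text
time: 5.63
eef_pos: [0.5097, 0.0545, 0.1131]
ee_rot: [0.0, 0.682, 0.731, 0.0]
ft_force: [-0.1, 0.0, -0.8]
grip_width: 0.0133
gripper_force: 59.7
```

Call:
servo_tool(
  steps=[0,-0.001,0,0,0,-0.001,0.0005,0,0,-0.001,0.001,0,0,-0.001,0.0015,0,0,-0.001,0.002,0,0,-0.001,0.002,0,0,-0.001,0.002,0],
)

```text
time: 6.22
eef_pos: [0.5089, 0.0544, 0.1126]
ee_rot: [-0.0, 0.682, 0.731, -0.0]
ft_force: [-2.9, 0.0, 10.0]
grip_width: 0.013
gripper_force: 61.3
```

Contact at the mouth's height (Fz 10 N), not in the slot yet. I sweep toward -x.

Call:
servo_tool(
  steps=[0,-0.0004,0,0,0,-0.0008,0,0,0,-0.0012,0,0,0,-0.0015,0,0,0,-0.0015,0,0],
)

```text
time: 6.63
eef_pos: [0.5086, 0.0544, 0.1127]
ee_rot: [0.001, 0.682, 0.731, 0.001]
ft_force: [-0.9, -0.5, 8.3]
grip_width: 0.0128
gripper_force: 60.8
```

Call:
servo_tool(
  steps=[0,-0.0005,0,0,0,-0.001,0,0,0,-0.0015,0,0,0,-0.0015,0,0,0,-0.0015,0,0],
)

```text
time: 7.05
eef_pos: [0.5083, 0.0543, 0.1128]
ee_rot: [0.002, 0.682, 0.731, 0.002]
ft_force: [3.0, 0.5, 5.1]
grip_width: 0.0135
gripper_force: 60.5
```

Call:
servo_tool(
  steps=[0,-0.0004,0,0,0,-0.0008,0,0,0,-0.0012,0,0,0,-0.0012,0,0],
)

```text
time: 7.38
eef_pos: [0.5075, 0.0541, 0.1128]
ee_rot: [0.003, 0.682, 0.731, 0.003]
ft_force: [3.8, 0.6, 6.1]
grip_width: 0.0131
gripper_force: 60.5
```

```bash
python3 -c "
from h import *
from workcell import get_state
go(.5085,.0535,.12,94);s=get_state();print(s['ft_force'],s['torque'])"
```

```text
pose [0.5075 0.0541 0.1128] yaw 94.0 tilt [0.0074 0.0003] | shift [-0.0007  0.0011 -0.0071] spin 0.0
[3.83294192 0.57339525 6.14531499] [ 0.16275816 -0.67214492 -0.04569828]
```

Call:
servo_tool(
  steps=[0,-0.0004,0,0,0,-0.0008,0,0,0,-0.0012,0,0,0,-0.0012,0,0],
)

```text
time: 7.72
eef_pos: [0.5063, 0.054, 0.1128]
ee_rot: [0.003, 0.682, 0.731, 0.003]
ft_force: [3.5, 1.2, 5.5]
grip_width: 0.0134
gripper_force: 60.5
```

Call:
servo_tool(
  steps=[0,-0.0004,0,0,0,-0.0008,0,0,0,-0.0012,0,0,0,-0.0012,0,0],
)

```text
time: 8.05
eef_pos: [0.5051, 0.0538, 0.1128]
ee_rot: [0.003, 0.682, 0.731, 0.003]
ft_force: [3.8, 0.7, 5.8]
grip_width: 0.0129
gripper_force: 60.5
```

Call:
servo_tool(
  steps=[0,0.001,-0.002,0,0,0.003,-0.003,0,0,0.005,-0.003,0,0,0.0065,-0.002,0,0,0.0065,-0.001,0,0,0.0065,0,0,0,0.0065,0,0],
)

```text
time: 8.63
eef_pos: [0.5064, 0.0543, 0.1125]
ee_rot: [-0.003, 0.682, 0.732, -0.003]
ft_force: [-9.6, -0.1, 18.0]
grip_width: 0.0131
gripper_force: 62.5
```

Call:
servo_tool(
  steps=[0,0.0005,0,0,0,0.001,0,0,0,0.0015,0,0,0,0.002,0,0,0,0.0025,0,0,0,0.0025,0,0],
)

```text
time: 9.13
eef_pos: [0.5069, 0.0544, 0.1123]
ee_rot: [-0.004, 0.682, 0.732, -0.005]
ft_force: [-13.5, -1.0, 22.5]
grip_width: 0.013
gripper_force: 62.9
```

Call:
servo_tool(
  steps=[0,0,-0.002,0,0,0,-0.004,0,0,0,-0.004,0,0,0,-0.004,0,0,0,-0.004,0],
)

```text
time: 9.55
eef_pos: [0.5105, 0.0545, 0.114]
ee_rot: [-0.0, 0.682, 0.731, -0.0]
ft_force: [-0.8, -0.1, -0.4]
grip_width: 0.013
gripper_force: 59.7
```

```bash
python3 -c "
from h import *
from workcell import get_state
go(.5085,.0535,.1125,94);s=get_state();print(s['ft_force'],s['torque'],s['qpos'])"
```

```text
pose [0.5105 0.0545 0.114 ] yaw 94.01 tilt [-0.0011  0.    ] | shift [-0.0009 -0.0021  0.0015] spin 0.0002
[-0.83133533 -0.13694738 -0.39697713] [ 0.03116541  0.01317128 -0.00350875] [-3.03914848e-02  1.45482223e-01  1.97623529e+00 -1.79478073e-06
  1.02100909e+00 -1.00396715e-01]
```

Dragging sticks, since friction is about 0.6. I switch to light presses with a small clockwise spin sweep at each x.

Call:
servo_tool(
  steps=[0,-0.001,0,-0.09,0,-0.001,0.0015,-0.09,0,-0.001,0.003,-0.09,0,-0.001,0.003,-0.06,0,-0.001,0.003,-0.02,0,-0.001,0.003,0.02,0,-0.001,0.003,0.06,0,-0.001,0.003,0.09],
)

```text
time: 10.22
eef_pos: [0.5103, 0.0544, 0.1116]
ee_rot: [0.0, 0.716, 0.699, 0.0]
ft_force: [0.9, 0.7, -0.9]
grip_width: 0.0133
gripper_force: 59.7
```

z is below the contact height with no force, so the blade is likely in. I press further down.

Call:
servo_tool(
  steps=[0,0,0.001,0,0,0,0.002,0,0,0,0.003,0,0,0,0.003,0,0,0,0.003,0],
)

```text
time: 10.63
eef_pos: [0.5102, 0.0544, 0.1087]
ee_rot: [0.0, 0.714, 0.7, 0.0]
ft_force: [1.6, 0.9, -1.3]
grip_width: 0.013
gripper_force: 59.5
```

```bash
python3 -c "
from h import *
from workcell import get_state
go(.5105,.0545,.105,94);s=get_state();print(s['ft_force'],s['torque'])"
```

```text
pose [0.5102 0.0544 0.1087] yaw 88.85 tilt [0.0008 0.    ] | shift [0.0001 0.0003 0.0037] spin -0.0898
[ 1.61565101  0.93346664 -1.28810142] [-0.01760781 -0.37361042  0.02031241]
```

The blade is in the slot at x ≈ 0.510. I relax the side load and seat it deeper.

Call:
servo_tool(
  steps=[0,0.0003,0.001,0,0,0.0007,0.002,0,0,0.0007,0.003,0,0,0.0007,0.0035,0,0,0.0007,0.0035,0,0,0.0007,0.0035,0],
)

```text
time: 11.13
eef_pos: [0.5104, 0.0544, 0.1051]
ee_rot: [-0.0, 0.714, 0.7, -0.0]
ft_force: [-0.4, 0.2, -1.5]
grip_width: 0.0127
gripper_force: 59.6
```

```bash
python3 -c "
from h import *
from workcell import get_state
go(.5105,.0545,.105,94);s=get_state();print(s['ft_force'],s['torque'])"
```

```text
pose [0.5104 0.0544 0.1051] yaw 88.85 tilt [-0.0004  0.    ] | shift [0.0001 0.0001 0.0001] spin -0.0898
[-0.35274979  0.15979057 -1.45666993] [ 0.05924483 -0.20036418  0.00311705]
```

Seated to within a millimetre of the bottom. Now I turn clockwise in stages and watch the torque.

Call:
servo_tool(
  steps=[0,0,0,0.05,0,0,0,0.1,0,0,0,0.15,0,0,0,0.2,0,0,0,0.25,0,0,0,0.3,0,0,0,0.35,0,0,0,0.4],
)

```text
time: 11.8
eef_pos: [0.5111, 0.0543, 0.1052]
ee_rot: [0.0, 0.84, 0.543, 0.001]
ft_force: [2.9, -0.3, -1.2]
grip_width: 0.013
gripper_force: 59.4
```

```bash
cat > st.py <<'E'
from h import *
from workcell import get_state
go(.5105,.0545,.105,94);s=get_state();print(s['ft_force'].round(2),s['torque'].round(3),s['time'],s['qpos'][5].round(3))
E
python3 st.py
```

```text
pose [0.5111 0.0543 0.1052] yaw 65.81 tilt [ 0.0014 -0.0002] | shift [-0.0001 -0.0006  0.0002] spin -0.492
[ 2.86 -0.27 -1.23] [-0.005 -0.392  0.076] 11.8 0.392
```

Call:
servo_tool(
  steps=[0.0003,0.0006,0,0.06,0.0003,0.0006,0,0.12,0.0003,0.0006,0,0.18,0.0003,0.0006,0,0.24,0.0003,0.0006,0,0.3,0.0003,0.0006,0,0.36,0.0003,0.0006,0,0.42,0.0003,0.0006,0,0.48],
)

```text
time: 12.47
eef_pos: [0.5115, 0.0542, 0.1052]
ee_rot: [0.0, 0.945, 0.328, 0.0]
ft_force: [0.7, -0.3, -1.8]
grip_width: 0.0133
gripper_force: 59.5
```

```bash
python3 st.py
```

```text
pose [0.5115 0.0542 0.1052] yaw 38.29 tilt [ 0.0008 -0.0006] | shift [-0.0006 -0.0009  0.0002] spin -0.9724
[ 0.73 -0.34 -1.84] [-0.155 -0.336  0.074] 12.4667 0.872
```

Call:
servo_tool(
  steps=[0,0,0,0.06,0,0,0,0.12,0,0,0,0.18,0,0,0,0.24,0,0,0,0.3,0,0,0,0.35,0,0,0,0.4],
)

```text
time: 13.05
eef_pos: [0.5117, 0.054, 0.1052]
ee_rot: [0.001, 0.991, 0.134, 0.001]
ft_force: [2.2, -1.4, -2.0]
grip_width: 0.0131
gripper_force: 59.5
```

```bash
python3 st.py
```

```text
pose [0.5117 0.054  0.1052] yaw 15.41 tilt [ 0.0012 -0.0011] | shift [-0.001  -0.0008  0.0002] spin -1.3717
[ 2.17 -1.43 -2.  ] [-0.311 -0.367  0.109] 13.05 1.272
```

Call:
servo_tool(
  steps=[0.0003,0.0008,0,0.03,0.0003,0.0008,0,0.06,0.0003,0.0008,0,0.09,0.0003,0.0008,0,0.09],
)

```text
time: 13.38
eef_pos: [0.5118, 0.0537, 0.1052]
ee_rot: [0.0, 0.996, 0.09, 0.0]
ft_force: [2.0, -0.4, -1.5]
grip_width: 0.0131
gripper_force: 59.7
```

```bash
python3 st.py
```

```text
pose [0.5118 0.0537 0.1052] yaw 10.34 tilt [ 0.0001 -0.0001] | shift [-0.0011 -0.001   0.0002] spin -1.4601
[ 2.   -0.41 -1.49] [ 0.012 -0.273  0.07 ] 13.3833 1.359
```

Call:
servo_tool(
  steps=[0,0,0,0.03,0,0,0,0.06,0,0,0,0.06],
)

```text
time: 13.63
eef_pos: [0.5118, 0.0537, 0.1052]
ee_rot: [0.0, 0.998, 0.061, 0.0]
ft_force: [1.1, -1.0, -0.9]
grip_width: 0.0132
gripper_force: 59.6
```

```bash
python3 st.py
```

```text
pose [0.5118 0.0537 0.1052] yaw 6.94 tilt [ 0.0002 -0.0002] | shift [-0.0012 -0.001   0.0002] spin -1.5195
[ 1.15 -0.98 -0.85] [-0.027 -0.254  0.06 ] 13.6333 1.418
```

Call:
servo_tool(
  steps=[0,0,0,0.02,0,0,0,0.04,0,0,0,0.04],
)

```text
time: 13.88
eef_pos: [0.5118, 0.0537, 0.1052]
ee_rot: [0.0, 0.999, 0.04, 0.0]
ft_force: [2.1, -0.7, -1.1]
grip_width: 0.013
gripper_force: 59.5
```

```bash
python3 st.py
```

```text
pose [0.5118 0.0537 0.1052] yaw 4.6 tilt [ 0.0001 -0.0002] | shift [-0.0013 -0.0009  0.0002] spin -1.5603
[ 2.1  -0.73 -1.12] [-0.102 -0.325  0.004] 13.8833 1.459
```

Call:
servo_tool(
  steps=[0,0,0,0.02,0,0,0,0.03,0,0,0,0.03],
)

```text
time: 14.13
eef_pos: [0.5118, 0.0537, 0.1052]
ee_rot: [0.0, 1.0, 0.025, 0.0]
ft_force: [1.2, -1.8, -1.8]
grip_width: 0.013
gripper_force: 59.5
```

```bash
python3 st.py
```

```text
pose [0.5118 0.0537 0.1052] yaw 2.89 tilt [ 0.0001 -0.0002] | shift [-0.0013 -0.0009  0.0002] spin -1.5902
[ 1.24 -1.83 -1.76] [-0.125 -0.343  0.04 ] 14.1333 1.489
```

Call:
servo_tool(
  steps=[0,0,0,0.02,0,0,0,0.03,0,0,0,0.03],
)

```text
time: 14.38
eef_pos: [0.5118, 0.0537, 0.1053]
ee_rot: [0.0, 1.0, 0.01, 0.0]
ft_force: [2.2, -1.7, -3.2]
grip_width: 0.0133
gripper_force: 59.4
```

```bash
python3 st.py
```

```text
pose [0.5118 0.0537 0.1053] yaw 1.16 tilt [ 0.0001 -0.0002] | shift [-0.0013 -0.0009  0.0003] spin -1.6204
[ 2.15 -1.66 -3.18] [-0.24  -0.37   0.044] 14.3833 1.519
```

Call:
servo_tool(
  steps=[0,0,0,0.015,0,0,0,0.03,0,0,0,0.03],
)

```text
time: 14.63
eef_pos: [0.5118, 0.0536, 0.1053]
ee_rot: [0.0, 1.0, -0.005, 0.0]
ft_force: [1.5, -1.2, -3.0]
grip_width: 0.013
gripper_force: 59.3
```

```bash
cat >> st.py <<'E'
from workcell import capture
F=[]
for i in range(5):
    s=get_state();F.append(np.r_[s['ft_force'],s['torque']]);capture("side")
print("mean",np.mean(F,0).round(3),"tz",np.round([f[5] for f in F],3))
E
python3 st.py
```

```text
pose [0.5118 0.0536 0.1053] yaw -0.56 tilt [ 0.0001 -0.0003] | shift [-0.0013 -0.0008  0.0003] spin -1.6504
[ 1.51 -1.19 -3.  ] [-0.249 -0.374  0.1  ] 14.6333 1.549
mean [ 1.874 -1.433 -3.047 -0.256 -0.415  0.111] tz [0.1   0.094 0.12  0.143 0.097]
```

Call:
servo_tool(
  steps=[0,0,0,0.015,0,0,0,0.015],
)

```text
time: 15.05
eef_pos: [0.5118, 0.0537, 0.1053]
ee_rot: [0.0, 1.0, -0.012, 0.0]
ft_force: [3.1, -1.8, -3.6]
grip_width: 0.0136
gripper_force: 59.3
```

```bash
python3 st.py
```

```text
pose [0.5118 0.0537 0.1053] yaw -1.41 tilt [ 0.0001 -0.0002] | shift [-0.0013 -0.0008  0.0003] spin -1.6653
[ 3.11 -1.78 -3.55] [-0.316 -0.435  0.202] 15.05 1.564
mean [ 2.173 -1.746 -3.598 -0.319 -0.464  0.191] tz [0.202 0.279 0.175 0.146 0.152]
```

The torque rose steeply to about 0.19 N m within 0.015 rad, at the expected angle, so this is the stop. I back off into the slack and check with a picture.

Call:
servo_tool(
  steps=[0,0,0,-0.03,0,0,0,-0.07,0,0,0,-0.07,0,0,0,-0.07],
)

```text
time: 15.63
eef_pos: [0.5115, 0.0539, 0.1055]
ee_rot: [-0.0, 1.0, 0.022, -0.0]
ft_force: [-0.2, -1.2, -0.1]
grip_width: 0.0132
gripper_force: 59.7
```

```bash
python3 st.py
```

```text
pose [0.5115 0.0539 0.1055] yaw 2.54 tilt [-0.001   0.0004] | shift [-0.0009 -0.0006  0.0005] spin -1.5962
[-0.19 -1.2  -0.07] [-0.239 -0.065  0.032] 15.6333 1.494
mean [-0.045 -1.204 -0.086 -0.151 -0.021  0.01 ] tz [ 0.032  0.047 -0.04  -0.005  0.017]
```

Call:
servo_tool(
  steps=[0,0.0006,0,0,0,0.0006,-0.003,0,0,0.0006,-0.006,0,0,0.0006,-0.009,0,0,0.0006,-0.015,0,0,0.0006,-0.03,0,0,0.0006,-0.055,0,0,0.0006,-0.055,0],
)

```text
time: 16.55
eef_pos: [0.5154, 0.0531, 0.1655]
ee_rot: [0.0, 1.0, 0.023, 0.005]
ft_force: [0.5, 0.2, 0.5]
grip_width: 0.0129
gripper_force: 59.7
```

```bash
python3 - <<'E'
from h import *
from workcell import capture
go(.5001,-.2401,.16,66.22)
c=capture("side");r=(265,130,365,230)
cv2.imwrite("pics/c5.png",cv2.resize(c["image"][r[1]:r[3],r[0]:r[2]],(600,600),interpolation=cv2.INTER_CUBIC))
E
```

```text
pose [0.5154 0.0531 0.1655] yaw 2.63 tilt [ 0.0094 -0.0002] | shift [-0.0288  0.2922  0.0054] spin -1.1099
```

View pics/c5.png

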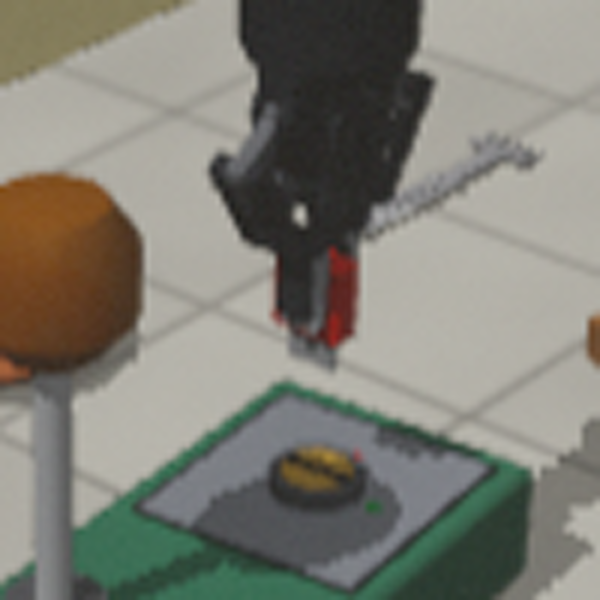

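The slot now points at the green dot (crop 373,507), so the lock is locked and the key is still held. Back to the stand.

Call:
servo_tool(
  steps=[-0.003,0.029,0.001,-0.11,-0.006,0.058,0.001,-0.22,-0.009,0.087,0.002,-0.33,-0.012,0.116,0.002,-0.44,-0.015,0.145,0.003,-0.55,-0.018,0.175,0.003,-0.66,-0.021,0.205,0.004,-0.77,-0.023,0.235,0.004,-0.88],
)

```text
time: 17.27
eef_pos: [0.4985, -0.1837, 0.1551]
ee_rot: [-0.001, 0.894, 0.449, -0.001]
ft_force: [-0.4, 0.4, -0.3]
grip_width: 0.013
gripper_force: 59.8
```

```bash
python3 -c "
from h import *
go(.5001,-.2401,.12,66.22)"
```

```text
pose [ 0.4985 -0.1837  0.1551] yaw 53.35 tilt [-0.0017  0.001 ] | shift [-0.0443  0.0351  0.0351] spin -0.2247
```

Call:
servo_tool(
  steps=[-0.02,0.015,0.005,-0.1,-0.038,0.03,0.01,-0.2,-0.0443,0.0351,0.02,-0.2247,-0.0443,0.0351,0.03,-0.2247,-0.0443,0.0351,0.035,-0.2247,-0.0443,0.0351,0.035,-0.2247,-0.0443,0.0351,0.035,-0.2247,-0.0443,0.0351,0.035,-0.2247],
)

```text
time: 17.93
eef_pos: [0.5012, -0.2382, 0.1214]
ee_rot: [-0.0, 0.839, 0.544, 0.0]
ft_force: [-0.3, -0.1, -0.0]
grip_width: 0.0133
gripper_force: 59.8
```

```bash
python3 -c "
from h import *
go(.5001,-.2401,.05,66.22)"
```

```text
pose [ 0.5012 -0.2382  0.1214] yaw 65.98 tilt [-0.      0.0002] | shift [-0.0022 -0.0002  0.0714] spin -0.0043
```

Call:
servo_tool(
  steps=[-0.002,0,0.02,-0.004,-0.002,0,0.04,-0.004,-0.002,0,0.05,-0.004,-0.002,0,0.057,-0.004,-0.002,0,0.063,-0.004,-0.002,0,0.067,-0.004,-0.002,0,0.069,-0.004,-0.002,0,0.07,-0.004],
)

```text
time: 18.6
eef_pos: [0.5006, -0.2411, 0.0516]
ee_rot: [0.0, 0.838, 0.546, 0.0]
ft_force: [0.7, -0.2, -0.5]
grip_width: 0.0129
gripper_force: 59.8
```

```bash
python3 st.py
```

```text
pose [ 0.5006 -0.2411  0.0516] yaw 66.15 tilt [ 0.0006 -0.0004] | shift [ 0.2744 -0.1104 -0.0535] spin -0.486
[ 0.68 -0.21 -0.46] [ 0.012 -0.056  0.025] 18.6 -0.159
mean [ 0.628 -0.214 -0.455  0.009 -0.021 -0.005] tz [ 0.025 -0.016  0.014 -0.009 -0.037]
```

In the slot without any contact force. I lower the last bit until the grip rests on the stand.

Call:
servo_tool(
  steps=[0,0,0.0005,0,0,0,0.001,0,0,0,0.0015,0,0,0,0.002,0,0,0,0.002,0,0,0,0.002,0],
)

```text
time: 19.35
eef_pos: [0.5004, -0.2411, 0.0501]
ee_rot: [-0.0, 0.838, 0.546, -0.0]
ft_force: [-1.6, 0.7, 5.1]
grip_width: 0.0135
gripper_force: 60.7
```

```bash
python3 st.py
```

```text
pose [ 0.5004 -0.2411  0.0501] yaw 66.15 tilt [-0.0001 -0.    ] | shift [ 0.2745 -0.1102 -0.0549] spin -0.486
[-1.61  0.74  5.1 ] [0.226 0.345 0.004] 19.35 -0.159
mean [-1.646  0.796  5.403  0.198  0.339 -0.   ] tz [ 0.004 -0.    -0.011 -0.001  0.008]
```

Contact at the original grasp height (5 N), so the key is fully down. I release and retreat upward.

Call:
servo_tool(
  steps=[0,0,0,0,0,0,0,0,0,0,0,0,0,0,0,0,0,0,0,0,0,0,0,0,0,0,0,0,0,0,0,0],
  grip=1,
)

```text
time: 20.27
eef_pos: [0.5002, -0.241, 0.0492]
ee_rot: [-0.0, 0.838, 0.546, -0.0]
ft_force: [0.2, 0.3, 0.2]
grip_width: 0.0854
gripper_force: 0.0
```

Call:
servo_tool(
  steps=[0,0,-0.01,0,0,0,-0.03,0,0,0,-0.06,0,0,0,-0.1,0,0,0,-0.13,0,0,0,-0.15,0,0,0,-0.15,0],
)

```text
time: 20.85
eef_pos: [0.5037, -0.2432, 0.2067]
ee_rot: [0.006, 0.838, 0.546, 0.003]
ft_force: [1.4, 0.2, 0.4]
grip_width: 0.0851
gripper_force: 0.0
```

```bash
python3 - <<'E'
from h import *
from workcell import capture
go(.5001,-.2401,.16,66.22)
c=capture("side");r=(250,110,450,250)
cv2.imwrite("pics/c6.png",cv2.resize(c["image"][r[1]:r[3],r[0]:r[2]],(800,560),interpolation=cv2.INTER_CUBIC))
m=mask(c,(0,130,60),(6,255,255),(365,165,392,190));ys,xs=np.nonzero(m);print("key side",xs.min(),xs.max(),ys.min(),ys.max(),xs.mean(),ys.mean(),"before 374 385 172 185")
E
```

```text
pose [ 0.5037 -0.2432  0.2067] yaw 66.15 tilt [ 0.0107 -0.0069] | shift [ 0.0014 -0.0051  0.0467] spin -0.0012
key side 374 386 172 185 379.85271317829455 178.71317829457365 before 374 385 172 185
```

View pics/c6.png

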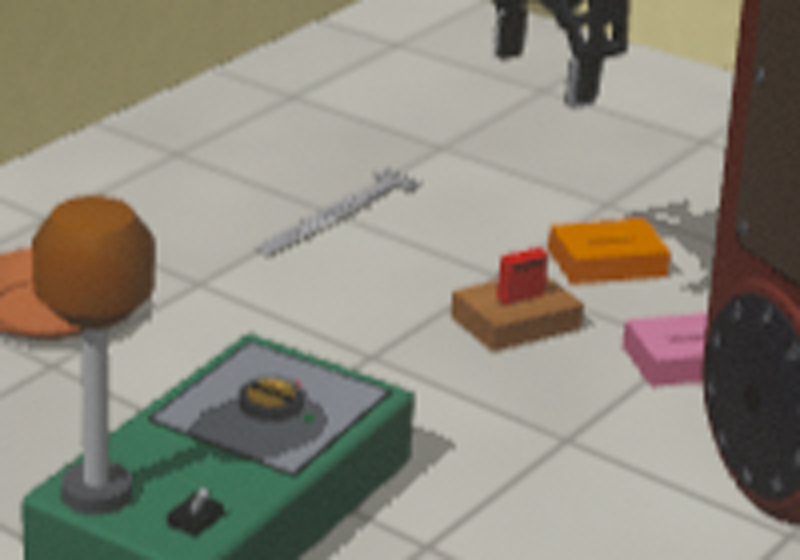

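The key stands upright in the wooden stand at crop (523,275), with the same pixels as at the start. The slot at (272,392) points at the green dot, and nothing else has moved. I hand in.

```bash
python3 -c "
from workcell import arm
print(arm.hand_in())"
```

```text
the job is handed in; nothing more can be done
None
```

The lock is turned clockwise to its stop (torque there averaged about 0.19 N m, single readings up to 0.28, so it may briefly have passed the 0.2 N m strain limit), the red key is back upright and fully down in the wooden stand, the other things look undisturbed, and the job was handed in at about 21 s.

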